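# Set up a polarimeter reading with the fingertips

### The arm

A 6-joint arm with a two-finger parallel gripper is mounted at the origin on a cart in front of the work surface, level with it; the furniture and walls round the work are solid. World frame = base frame: x ahead of the robot, y to its left, z up, the work surface at z = 0. Lengths are in m, angles in degrees, forces in N, time in s.
With the tool pointing down it reaches from about 0.4 to 0.925 m from the base axis. Payload 12.5 kg.
Tool frame: the origin (TCP) lies between the finger pads; the fingertips stand 11 mm ahead of it and the grasp point (between the pads) lies 8 mm behind it (manip.tip_extent is the z of the fingertips in the tool frame, in m); z points along the fingers, x is the direction in which the jaws open and shut, and the axes are right-handed (so a half turn about z gives the same grasp; the last joint's range is limited). The gripper opens to 95 mm and grips with 3 to 60 N. Pads are 20 mm wide; open, the fingers measure 119 mm over their backs; the gripper's body (75 mm by 180 mm) begins 59 mm behind the grasp point.
Start: joints at [-79.676, 28.126, 89.318, -0, 62.55, -6.05], TCP at [0.176, -0.6, 0.226] pointing down, gripper open.
Joint ranges: [-177.58, 177.58], [-47.91, 125.51], [2.72, 160], [-65.01, 245.01], [3.68, 167.84], [-153.87, 153.87]. Speed limits (degrees/s): [127.2, 127.2, 159.86, 180, 180, 180].

### API

Orientations are given as [roll, pitch, yaw] about the fixed x, y, z axes, in that order (R = Rz(yaw) Ry(pitch) Rx(roll)).
In Python, from bench import monitor, vision, manip, spotter gives the robot as it stands. The module is installed in compiled form; this text tells all that it offers.
- The arm moves only by the tool move_arm, never from a script. Its argument "increments" is a list that holds one entry, the list of rows, each a list of 5 numbers: the gripper command: -1 is shut, 1 is fully open, values between are in proportion, then the shift along the tool's x, y, z in m, then the turn about the tool's z in degrees. A call has 1 to 12 rows; each row shifts and turns the pose as measured when the row begins, along the tool's axes as they then stand; what a row does not reach is not made up. A row lasts 1/8 s, in which the tool goes at most 62.5 mm and 10.7 degrees, less where a joint would pass 70% of its speed; a pose out of reach is approached as far as the arm can. A call with a gripper value outside its range is refused whole. The fingers move at their own pace and stop on an object; "squeeze" is the grip in N (left out, the last holds). Time passes only in rows, so rows that do not move let the fingers close. It gives the time, the measured TCP pose, the force and the opening at its end, in the units of the state.
- monitor.state(): the state, without advancing time (a new reading comes with each control period).
- vision.snapshot(name): name is "scene" or "top"; returns a dict with "pixels" (480x640x3 uint8, blue, green, red), "camera_matrix" (3x3 intrinsics, pixels), "R" (3x3) and "t" (3): a world point X has camera coordinates R X + t. Camera axes: x right, y down, z forward; pixel columns grow to the right and rows downward; lengths in m; the calibration is good to about 2 mm. A picture is of the moment at which its call begins. There is no depth.
- manip.hand_in(): hands the job in, once; it reports no verdict.
Trained networks look in a picture, given as the dict that the camera call returned (one of the last four; its "shot" number tells which), for a name from the list of things; names that differ only in an ending like _2 or _b are one class to them, and where a whole thing is asked for, a point or a joint stands for the part that bears it (a point fixed in the world has none). Each returns a list of dicts, best first, with "score" (0 to 1); they miss things now and then, are a little off and sometimes report something else, mostly with a low value. They report only what shows in the picture. A call takes as long as a camera call.
- spotter.recognise(picture, thing): "extent" ([left, top, width, height] as shares, 0 to 1, of the picture: columns of its width, rows of its height, round what is visible of it).
- spotter.masks_of(picture, thing): "region" (480x640 bool, what is visible of it) and "extent" ([left, top, width, height] as shares, 0 to 1, of the picture: columns of its width, rows of its height, round what is visible of it).
The state is a dict: "t": time; "q": joint angles; "dq": joint speeds; "tau": joint torques, N m; "tcp_pos": TCP position; "eef_rot": TCP orientation; "contact_force": force on the tool from outside, world axes, zero at the start; "wrist_torque": the same for the moment, N m; "gripper_width": opening from 0.0 (shut) to 1.0 (fully open).
Only numpy, scipy, OpenCV 4.12 (cv2) and the standard library are available. Lean on these libraries where they do the work, as an engineer would, in place of code of your own. Each camera call takes 0.05 s, during which the arm holds its last target.

### The job

Set up the polarimeter for a reading with gentle fingertip pushes only, pinching and lifting nothing: push the sample carriage home against its stop, so that its vial stands in the beam, and turn the analyser at its finger lever until its white index line lines up with the long thick zero line of the scale. Then press the lamp key and finish while still holding it fully down, so that I can look through the eyepiece; do not handle the vial, and leave the other things on the bench where they are.

Things in the scene. Friction and masses are not known exactly. Their poses are not given: they have to be found in the camera images.
- polarimeter: Bench polarimeter, fixed. Grey base plate 110 mm deep, 405 mm wide (y -170 to +235), top 20 mm above the bench. Origin on the bench at the foot of the vertical optical axis; x to its back, y along the carriage guide to its open end, z up. A round white head over the axis carries the scale ring and on it the analyser; nothing stands above these. On the -y side a lamp house, 84 x 64 mm, 82 mm high.
- scale_ring: Divided circle on the head: metal disc of 184 mm diameter, upper face 112 mm above the bench, fixed, centred on the optical axis (origin on it, at the underside), at a different angle each time. Black lines every 5 degrees all round; the zero line is the one thick one, 2.6 mm wide, over the whole 23 mm from the analyser's rim to the outer edge, along the ring's -x, on the robot's side.
- zero_line (a point): Inner end of the zero line, 66.5 mm from the optical axis, 112.5 mm above the bench: where the index line must point.
- analyser (a joint): Angle of the analyser about the optical axis relative to the polarimeter, rad, growing counter-clockwise seen from above; at 0 its index points to the polarimeter's -x, its lever to +x. Range +-1.5. Light friction, 0.12 N m (2.5 N at the lever), no spring: it stays where it is left. It starts 0.5 to 1.5 rad counter-clockwise of the zero line: turn it clockwise.
- index_mark (a point): Outer end of the white index line (20 x 2.6 mm) at the rim of the black analyser disc (133 mm diameter, upper face 118 mm above the bench), 66.5 mm from the optical axis, 118.5 mm above the bench. The lever lies opposite to it.
- lever (a point): Middle of the finger lever, 48 mm from the optical axis, 130 mm above the bench; x axis outwards along the lever. The lever is an upright fin on the analyser disc opposite the index: 9 mm thick, from 26 to 64 mm from the axis, top 139 mm above the bench, on a foot plate 20 mm wide whose top is 121 mm above the bench. The eyepiece in the middle has 22 mm radius, top 148 mm above the bench.
- thumb_plate (a point): Point on the outer (+y) face of the carriage's upright thumb plate, on its middle line, 85 mm above the bench. The plate is 44 mm wide, 11 mm thick, and reaches from 35 to 105 mm above the bench. To push the carriage home, push it in the polarimeter's -y direction with 1 to 4 N.
- carriage_home (a point): Point fixed on the polarimeter where thumb_plate arrives when the carriage stands against its stop (165 mm from the optical axis on its +y side). The carriage starts 100 to 120 mm further out.
- carriage: Sample carriage: loose black slide, 0.3 kg, 36 mm wide, 18 to 26 mm high, in a straight level guide between low rails (tops 34 mm above the bench). Origin on its underside, 20 mm above the bench, below the vial well; y towards the thumb plate.
- vial_mid (a point): Centre of the sample vial that stands upright in the well at the inner end of the carriage: 16 mm diameter, 53 mm high with its white cap, foot 28 mm above the bench, well 18 mm deep. It rides along and passes under the head.
- plate_back: Inner (-y) half of the thumb plate, 40 x 64 mm: touched only when the plate is pinched or pulled. Origin as that of the carriage.
- vial: The sample vial; origin at the centre of its foot.
- beam (a point): Point on the vertical optical axis, 55 mm above the bench.
- lamp_key (a joint): Travel of the lamp key, m: 0 up, 0.006 fully down. It springs back when released; 1.2 N start to move it, 4 N hold it fully down.
- lamp_key_top (a point): Centre of the upper face of the round grey lamp key (26 mm diameter) in a black collar (42 mm diameter, top 94 mm above the bench) on the lamp house, 132 mm from the optical axis on its -y side. The face is 104 mm above the bench when up; press straight down.
- rack: Empty white vial rack, 62 x 140 x 34 mm, behind the column; bystander. Origin at its underside.
- beaker: Small glass beaker with pink contents, 53 mm wide, 65 mm high, behind the guide's open end; bystander. Origin at its underside.
- pen: Ball pen, 132 mm long, lying in front of the polarimeter; bystander.
- spare_vial: Black-capped vial, 16 mm wide, 53 mm high, standing behind the carriage guide; bystander. Origin at its underside.
- dropper: Amber reagent bottle with black cap, 42 mm wide, 93 mm high, standing in front of the lamp house; bystander. Origin at its underside.
- tape: Roll of label tape lying flat, 68 mm wide, 18 mm high, left of the polarimeter; bystander.

How it is judged (in metres and radians):
At the end, for the whole second after the job is handed in: The carriage is within 4 mm of its stop with the vial upright in its well within 6 mm of the optical axis, the index line is within 3.5 mm (3 degrees) of the zero line, and the fingers hold the lamp key down by at least 4.5 of its 6 mm (distance between thumb_plate and carriage_home below 0.004 m and horizontal distance between vial_mid and beam below 0.006 m and angle between vial_mid's own z axis and vertical below 0.15 rad and horizontal distance between index_mark and zero_line below 0.0035 m and value of joint lamp_key above 0.0045 m and contact force between the fingers and lamp_key above 1 N); the arm keeps its last pose, push and grip.
It fails at once if the carriage is lifted (10 mm) or its thumb plate pinched (fingers on its inner face with over 3 N) (z of thumb_plate in the frame of polarimeter above 0.095 m or contact force between the fingers and plate_back above 3 N).
It fails at once if the vial is lifted in its well (10 mm) or handled (fingers on it with over 2 N) (z of vial_mid in the frame of carriage above 0.045 m or contact force between the fingers and vial above 2 N).
It fails at once if the analyser is forced or pinched (over 20 N) (contact force between the fingers and analyser above 20 N).
It fails at once if the polarimeter or its carriage is struck hard (over 40 N) (contact force between any of the arm, the fingers and polarimeter above 40 N or contact force between the fingers and carriage above 40 N).
It fails at once if a bystander is displaced (over 25 mm) (distance of any of rack, beaker, pen, spare_vial, dropper, tape from where it was at the start of the episode above 0.025 m).
It also fails if it takes over 51 s, if anything falls off the work surface, if the arm or the gripper's body presses on something with over 40 N, if the wrist force passes 120 N, or if a joint passes its speed limit or range.

## Working session

There is one attempt and no reset: what is moved stays moved. The work goes in short steps, Python scripts to look and compute and a tool call to move; the robot and the scene stay as the last step left them, time stands still between calls to the robot, and variables do not carry over. Pictures are saved under pics/ and viewed, and the job is handed in when it is done.

Besides the shell and the picture viewer there is one more tool, called as a command line: name --argument value ..., lists and objects as JSON in quotes. move_arm: Moves the arm, as the interface text tells. Its arguments: {"type":"object","properties":{"increments":{"type":"array","items":{"type":"array","items":{"type":"array","items":{"type":"number"}}}},"squeeze":{"type":"number"}},"required":["increments"]}

```bash
mkdir -p pics
cat > h.py <<'E'
import numpy as np, cv2
from bench import monitor, vision, manip, spotter
def snap(name,fn):
    p=vision.snapshot(name); cv2.imwrite('pics/'+fn,p['pixels']); return p
def proj(p,X):
    X=np.atleast_2d(X); c=X@np.array(p['R']).T+np.array(p['t']); u=c@np.array(p['camera_matrix']).T; return u[:,:2]/u[:,2:]
def back(p,uv,z):
    K=np.array(p['camera_matrix']);R=np.array(p['R']);t=np.array(p['t'])
    uv=np.atleast_2d(uv).astype(float); d=np.c_[uv,np.ones(len(uv))]@np.linalg.inv(K).T@R; C=-R.T@t
    s=(z-C[2])/d[:,2]; return C+d*s[:,None]
E
python3 - <<'E'
from h import *
np.set_printoptions(precision=4,suppress=True)
print(monitor.state())
a=snap('scene','s0.png');b=snap('top','t0.png')
for p in(a,b):
    R=np.array(p['R']);print(-R.T@p['t'],R)
print(manip.tip_extent)
for n in ['polarimeter','scale_ring','analyser','lever','index_mark','thumb_plate','carriage','lamp_key','vial','rack','beaker','pen','dropper','spare_vial','tape']:
    for p in(a,b):
        r=spotter.recognise(p,n)
        print(n,[(round(q['score'],2),(np.array(q['extent'])*[640,480,640,480]).round(1)) for q in r[:2]])
E
```

```text
{'t': 0.0, 'q': array([-79.6752,  28.163 ,  89.3495,   0.0008,  62.5516,  -6.051 ]), 'dq': array([ 0.0409, -0.0291,  0.0732,  0.0125,  0.0351,  0.015 ]), 'tau': array([ -0.0003, -61.2633, -25.818 ,   0.0693,   0.0482,  -0.0001]), 'tcp_pos': array([ 0.1762, -0.5994,  0.2251]), 'eef_rot': array([-179.9925,    0.0636,  -73.6246]), 'contact_force': array([-0.3278, -0.1748, -0.8689]), 'wrist_torque': array([ 0.0455, -0.0154, -0.0032]), 'gripper_width': 1.0023941884281298}
[0.0722 0.8461 0.9311] [[-0.8152 -0.5792  0.0054]
 [-0.4194  0.5837 -0.6953]
 [ 0.3996 -0.569  -0.7187]]
[0.4285 0.181  1.2283] [[ 0.026  -0.9995  0.0163]
 [-0.9933 -0.0277 -0.1126]
 [ 0.113  -0.0133 -0.9935]]
0.011
polarimeter [(0.94, array([283.2, 156.9, 153.4, 145.3])), (0.26, array([271.1, 235.1,  86.9,  66.1]))]
polarimeter [(0.84, array([275.7, 227.8, 201.3,  74.5])), (0.15, array([362.5, 231.4,  66.5,  67.9]))]
scale_ring [(0.82, array([333.6, 163.4,  88.6,  60.1]))]
scale_ring [(0.95, array([346.2, 220.1,  94.1,  90.8])), (0.55, array([251.6, 235.6,  96.3,  33.1]))]
analyser [(0.72, array([344.2, 166. ,  65.9,  4
[... 1012 characters left out ...]
[341.5, 167.6,  68.2,  45.5]))]
rack [(0.98, array([342.2, 201.7,  66.3,  29.5]))]
beaker [(0.9, array([243.5, 233.8,  25.4,  42.4]))]
beaker [(0.89, array([269.2, 188.7,  23.8,  22.6]))]
pen [(0.69, array([368.3, 241.8,  33.4,  37.3]))]
pen [(0.73, array([325.1, 296.4,  42.2,   7.9])), (0.53, array([455. , 269.5,  10. ,   9.2]))]
dropper [(0.8, array([428.3, 189.1,  22. ,  40.5]))]
dropper [(0.95, array([422.5, 311. ,  28.6,  18.6]))]
spare_vial [(0.73, array([295.8, 233.7,  11.7,  16.4]))]
spare_vial [(0.49, array([317.2, 219.6,  10. ,   8. ])), (0.31, array([360.2, 228.7,  68.5,  70. ]))]
tape [(0.65, array([272.9, 390.1,  43.2,  41.6]))]
tape [(0.73, array([158.5, 308.5,  32.2,  33.1]))]
```

Run:
```python
import cv2
s=cv2.imread('pics/s0.png');t=cv2.imread('pics/t0.png')
cv2.imwrite('pics/s0c.png',cv2.resize(s[140:320,230:470],None,fx=3.3,fy=3.3,interpolation=cv2.INTER_CUBIC))
cv2.imwrite('pics/t0c.png',cv2.resize(t[180:345,240:490],None,fx=3.2,fy=3.2,interpolation=cv2.INTER_CUBIC))
cv2.imwrite('pics/t0d.png',cv2.resize(t[210:320,335:450],None,fx=5.2,fy=5.2,interpolation=cv2.INTER_CUBIC))
```

```text
(no output)
```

View pics/s0.png

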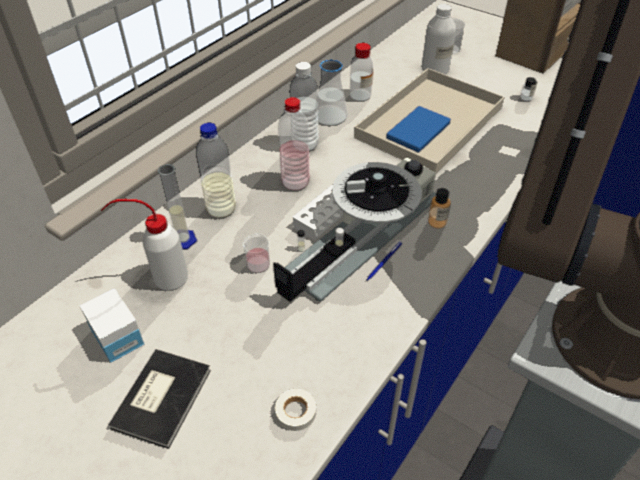

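View pics/s0c.png

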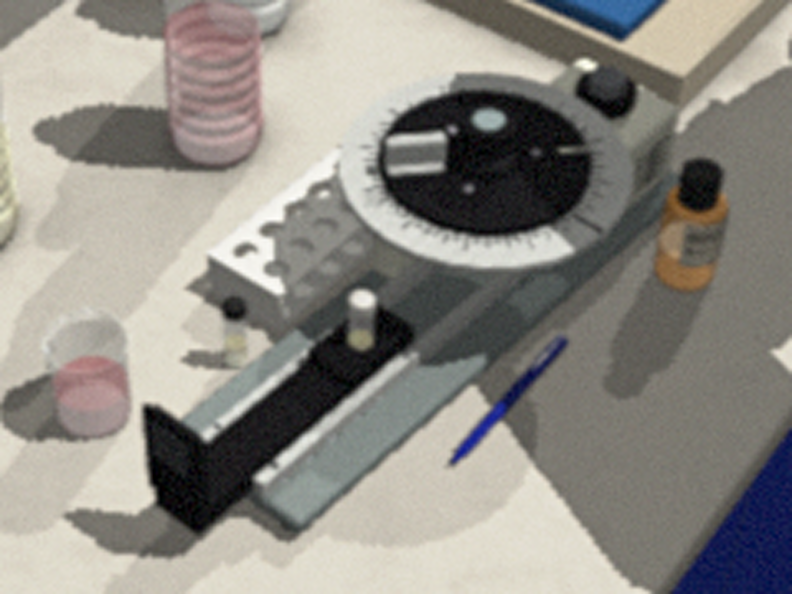

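View pics/t0c.png

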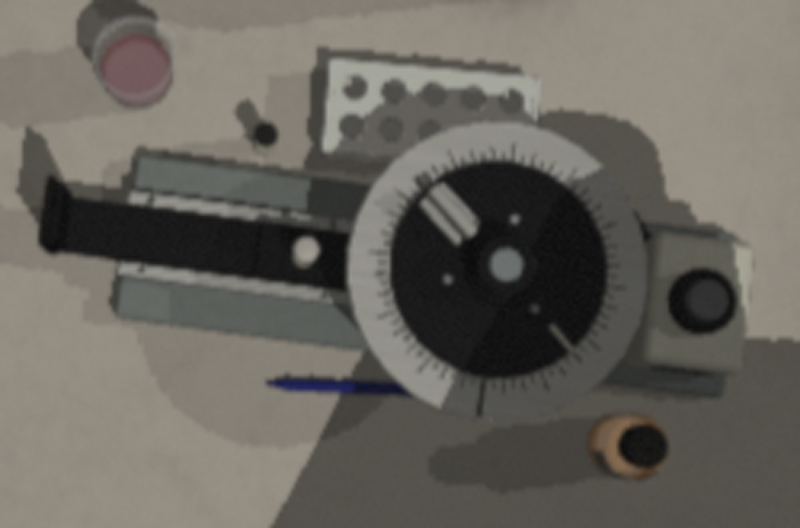

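View pics/t0d.png

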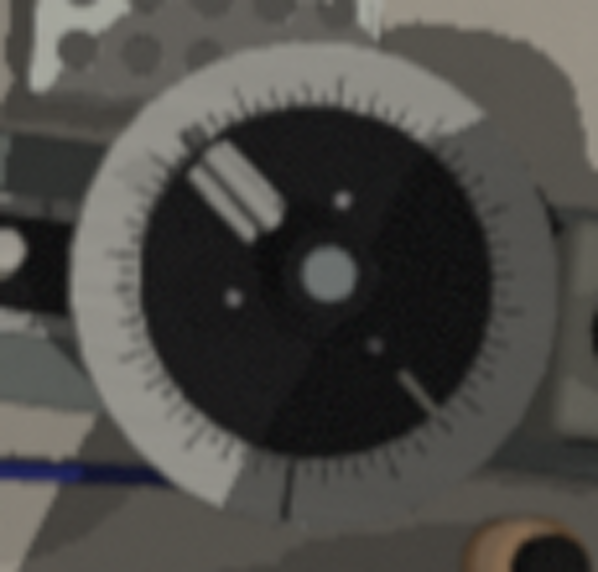

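Run:
```python
from h import *
np.set_printoptions(precision=4,suppress=True)
a=vision.snapshot('scene');b=vision.snapshot('top')
def T(u,v,s,ox,oy): return [(u+.5)/s-.5+ox,(v+.5)/s-.5+oy]
d=lambda u,v:T(u,v,5.2,335,210); c=lambda u,v:T(u,v,3.2,240,180); sc=lambda u,v:T(u,v,3.3,230,140)
def Bt(uv,z): return back(b,uv,z)[0]
def Bs(uv,z): return back(a,uv,z)[0]
r=spotter.masks_of(b,'scale_ring')[0]; m=r['region'].astype(np.uint8)
cn=max(cv2.findContours(m,0,1)[0],key=cv2.contourArea)
W=back(b,cv2.convexHull(cn)[:,0],0.112)
A=np.c_[2*W[:,:2],np.ones(len(W))];s=np.linalg.lstsq(A,(W[:,:2]**2).sum(1),rcond=None)[0];print('ring',s[:2],np.sqrt(s[2]+s[0]**2+s[1]**2))
# manual ellipse extents of ring in t0d: left 72 right 556 top 43 bottom 520 ; disc left 140 right 492 top 106 bottom 458
W=back(b,[d(72,278),d(556,278),d(312,43),d(312,521)],.112);print('ringman',W[:2].mean(0)[1],W[2:].mean(0)[0],W[0]-W[1],W[2]-W[3])
W=back(b,[d(140,280),d(492,280),d(315,106),d(315,458)],.118);print('disc',W[:2].mean(0)[1],W[2:].mean(0)[0],W[0]-W[1],W[2]-W[3])
print('eyepiece cap?',Bt(d(329,273),.148))
print('key top',Bt(c(703,297),.104), 'scene',Bs(sc(606,86),.104))
print('zero out',Bt(d(286,518),.112),'in',Bt(d(291,462),.112))
print('index out',Bt(d(437,417),.118),'in',Bt(d(402,373),.118))
print('lever top out',Bt(d(208,158),.139),'in',Bt(d(268,220),.139))
print('thumb top outer',[Bt(c(*q),.105) for q in[(48,178),(40,250)]],'scene top',[Bs(sc(*q),.105) for q in [(146,405),(205,458)]])
print('vialcap',Bt(c(305,249),.081))
for n in['beaker','dropper','spare_vial','pen','rack']:
    e=spotter.recognise(b,n)[0]['extent'];x=np.array(e)*[640,480,640,480];print(n,Bt([x[0]+x[2]/2,x[1]+x[3]/2],.06))
```

```text
ring [0.5265 0.0213] 0.09195711629810069
ringman 0.021343200330837468 0.5292398296985643 [-0.005   0.1821  0.    ] [0.1801 0.0021 0.    ]
disc 0.021501382321353554 0.5283581690787398 [-0.0036  0.1317  0.    ] [0.1319 0.0015 0.    ]
eyepiece cap? [0.5287 0.0212 0.148 ]
key top [ 0.5156 -0.1067  0.104 ] scene [ 0.5079 -0.0958  0.104 ]
zero out [0.4401 0.0309 0.112 ] in [0.4609 0.0293 0.112 ]
index out [ 0.4788 -0.0241  0.118 ] in [ 0.4948 -0.0109  0.118 ]
lever top out [0.5707 0.0649 0.139 ] in [0.5484 0.0425 0.139 ]
thumb top outer [array([0.5778, 0.2977, 0.105 ]), array([0.5333, 0.3009, 0.105 ])] scene top [array([0.5757, 0.2984, 0.105 ]), array([0.5255, 0.3098, 0.105 ])]
vialcap [0.5407 0.1377 0.081 ]
beaker [0.6572 0.2461 0.06  ]
dropper [ 0.4249 -0.0718  0.06  ]
spare_vial [0.6137 0.1644 0.06  ]
pen [0.458  0.1132 0.06  ]
rack [0.5297 0.0112 0.06  ]
```

```bash
cat >> h.py <<'E'
np.set_printoptions(precision=4,suppress=True)
C=np.array([0.5282,0.0214]); YAW=-5.6
yp=np.array([np.sin(np.radians(5.6)),np.cos(np.radians(5.6))]); xp=np.array([yp[1],-yp[0]])
def plan(wps,start=None,g=-1):
    """wps: list of (x,y,z,yaw,nrows); tool down"""
    if start is None:
        s=monitor.state(); start=list(s['tcp_pos'])+[s['eef_rot'][2]]
    cur=np.array(start,float)
    for w in wps:
        tgt=np.array(w[:4]);n=w[4];st=(tgt-cur)/n
        for i in range(n):
            y=np.radians(cur[3]); d=st[:3]
            ex=np.array([np.cos(y),np.sin(y),0]);ey=np.array([np.sin(y),-np.cos(y),0])
            print([g,round(d@ex,4),round(d@ey,4),round(-d[2],4),round(-st[3],1)],end=',')
            cur=cur+st
        print()
E
python3 - <<'E'
from h import *
plan([(0.48,-0.3,0.226,-40,11),(0.559,0.345,0.226,-5.6,16)])
E
```

```text
[-1, np.float64(-0.0184), np.float64(-0.0342), np.float64(-0.0), np.float64(-3.1)],[-1, np.float64(-0.0165), np.float64(-0.0351), np.float64(-0.0), np.float64(-3.1)],[-1, np.float64(-0.0146), np.float64(-0.0359), np.float64(-0.0), np.float64(-3.1)],[-1, np.float64(-0.0127), np.float64(-0.0367), np.float64(-0.0), np.float64(-3.1)],[-1, np.float64(-0.0107), np.float64(-0.0373), np.float64(-0.0), np.float64(-3.1)],[-1, np.float64(-0.0087), np.float64(-0.0378), np.float64(-0.0), np.float64(-3.1)],[-1, np.float64(-0.0067), np.float64(-0.0382), np.float64(-0.0), np.float64(-3.1)],[-1, np.float64(-0.0046), np.float64(-0.0385), np.float64(-0.0), np.float64(-3.1)],[-1, np.float64(-0.0026), np.float64(-0.0387), np.float64(-0.0), np.float64(-3.1)],[-1, np.float64(-0.0005), np.float64(-0.0388), np.float64(-0.0), np.float64(-3.1)],[-1, np.float64(0.0016), np.float64(-0.0388), np.float64(-0.0), np.float64(-3.1)],
[-1, np.float64(-0.0221), np.float64(-0.0341), np.float64(0.0), np.float64(-2.2)],[-1, np.float64(-0.0208), np.float64(-0.0349), np.float64(0.0), np.float64(-2.2)],[-1, np.float64(-0.0195
[... 423 characters left out ...]
0.0386), np.float64(0.0), np.float64(-2.2)],[-1, np.float64(-0.0111), np.float64(-0.0391), np.float64(0.0), np.float64(-2.2)],[-1, np.float64(-0.0096), np.float64(-0.0395), np.float64(0.0), np.float64(-2.2)],[-1, np.float64(-0.0081), np.float64(-0.0398), np.float64(0.0), np.float64(-2.2)],[-1, np.float64(-0.0066), np.float64(-0.0401), np.float64(0.0), np.float64(-2.2)],[-1, np.float64(-0.0051), np.float64(-0.0403), np.float64(0.0), np.float64(-2.2)],[-1, np.float64(-0.0036), np.float64(-0.0405), np.float64(0.0), np.float64(-2.2)],[-1, np.float64(-0.0021), np.float64(-0.0406), np.float64(0.0), np.float64(-2.2)],[-1, np.float64(-0.0005), np.float64(-0.0406), np.float64(0.0), np.float64(-2.2)],
```

move_arm --increments '[[[-1, -0.018, -0.034, 0, -3], [-1, -0.016, -0.035, 0, -3], [-1, -0.015, -0.036, 0, -3], [-1, -0.013, -0.037, 0, -3], [-1, -0.011, -0.037, 0, -3], [-1, -0.009, -0.038, 0, -3], [-1, -0.007, -0.038, 0, -3], [-1, -0.005, -0.039, 0, -3], [-1, -0.003, -0.039, 0, -3], [-1, 0, -0.039, 0, -3]]]' --squeeze 15

```text
t: 3.25
tcp_pos: [0.4585, -0.3187, 0.2259]
eef_rot: [180.0, -0.1, -42.9]
contact_force: [-0.3, -1.1, -0.3]
gripper_width: 0.022
```

```bash
sed -i 's/print(\[g.*$/print([g]+[float(round(v,4)) for v in (d@ex,d@ey,-d[2])]+[float(round(-st[3],1))],end=",")/' h.py
python3 - <<'E'
from h import *
s=monitor.state();print(s['t'],s['tcp_pos'],s['eef_rot'],s['contact_force'],s['gripper_width'])
plan([(0.559,0.345,0.226,-5.6,18)])
E
```

```text
3.25 [ 0.4585 -0.3187  0.2259] [179.9681  -0.1255 -42.9232] [-0.2641 -1.1126 -0.3148] 0.02226971124822936
[-1, -0.021, -0.0308, -0.0, -2.1],[-1, -0.0199, -0.0315, -0.0, -2.1],[-1, -0.0187, -0.0322, -0.0, -2.1],[-1, -0.0176, -0.0329, -0.0, -2.1],[-1, -0.0164, -0.0335, -0.0, -2.1],[-1, -0.0151, -0.0341, -0.0, -2.1],[-1, -0.0139, -0.0346, -0.0, -2.1],[-1, -0.0126, -0.0351, -0.0, -2.1],[-1, -0.0114, -0.0355, -0.0, -2.1],[-1, -0.0101, -0.0359, -0.0, -2.1],[-1, -0.0088, -0.0363, -0.0, -2.1],[-1, -0.0074, -0.0365, -0.0, -2.1],[-1, -0.0061, -0.0368, -0.0, -2.1],[-1, -0.0048, -0.037, -0.0, -2.1],[-1, -0.0034, -0.0371, -0.0, -2.1],[-1, -0.0021, -0.0372, -0.0, -2.1],[-1, -0.0007, -0.0373, -0.0, -2.1],[-1, 0.0006, -0.0373, -0.0, -2.1],
```

move_arm --increments '[[[-1, -0.021, -0.031, 0, -2], [-1, -0.02, -0.032, 0, -2], [-1, -0.019, -0.032, 0, -2], [-1, -0.018, -0.033, 0, -2], [-1, -0.016, -0.034, 0, -2], [-1, -0.015, -0.034, 0, -2], [-1, -0.014, -0.035, 0, -2], [-1, -0.013, -0.035, 0, -2], [-1, -0.011, -0.036, 0, -2], [-1, -0.01, -0.036, 0, -2], [-1, -0.009, -0.036, 0, -2], [-1, -0.007, -0.036, 0, -2]]]'

```text
t: 4.75
tcp_pos: [0.529, 0.1392, 0.2261]
eef_rot: [179.9, -0.3, -18.1]
contact_force: [0.3, -1.5, 0.2]
gripper_width: 0.004
```

Run:
```python
from h import *
plan([(0.559,0.345,0.226,-5.6,7),(0.559,0.345,0.09,-5.6,5)])
```

```text
[-1, -0.005, -0.0293, 0.0, -1.8],[-1, -0.0041, -0.0294, 0.0, -1.8],[-1, -0.0032, -0.0295, 0.0, -1.8],[-1, -0.0023, -0.0296, 0.0, -1.8],[-1, -0.0014, -0.0297, 0.0, -1.8],[-1, -0.0004, -0.0297, 0.0, -1.8],[-1, 0.0005, -0.0297, 0.0, -1.8],
[-1, -0.0, 0.0, 0.0272, 0.0],[-1, -0.0, 0.0, 0.0272, 0.0],[-1, -0.0, 0.0, 0.0272, 0.0],[-1, -0.0, 0.0, 0.0272, 0.0],[-1, -0.0, 0.0, 0.0272, 0.0],
```

move_arm --increments '[[[-1, -0.005, -0.03, 0, -1.8], [-1, -0.004, -0.03, 0, -1.8], [-1, -0.003, -0.03, 0, -1.8], [-1, -0.002, -0.03, 0, -1.8], [-1, -0.001, -0.03, 0, -1.8], [-1, 0, -0.03, 0, -1.8], [-1, 0, -0.03, 0, -1.8], [-1, 0, 0, 0, 0]]]'

```text
t: 5.75
tcp_pos: [0.56, 0.3575, 0.2255]
eef_rot: [179.9, -0.3, -4.8]
contact_force: [-0.1, 0.1, -0.6]
gripper_width: 0.002
```

Run:
```python
from h import *
plan([(0.559,0.345,0.09,-5.6,5)])
b=snap('top','t1.png');print(proj(b,[0.5555,0.2993,0.105]))
```

```text
[-1, 0.0, 0.0025, 0.0271, 0.2],[-1, 0.0, 0.0025, 0.0271, 0.2],[-1, 0.0, 0.0025, 0.0271, 0.2],[-1, 0.0, 0.0025, 0.0271, 0.2],[-1, 0.0, 0.0025, 0.0271, 0.2],
[[253.4056 246.5367]]
```

View pics/t1.png

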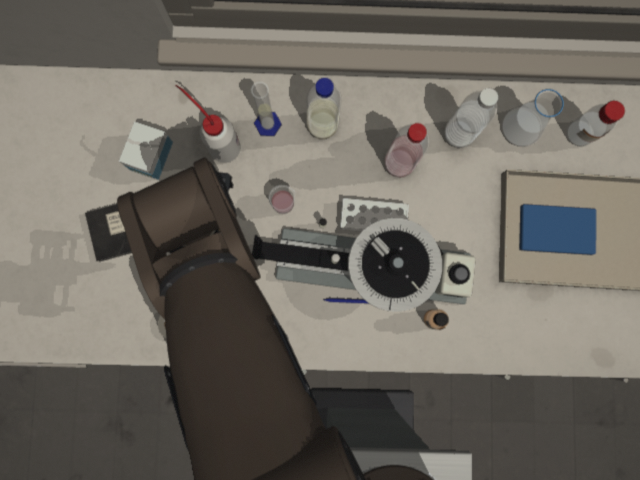

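move_arm --increments '[[[-1, 0, 0, 0.027, 0.2], [-1, 0, 0, 0.027, 0.2], [-1, 0, 0, 0.027, 0.2], [-1, 0, 0, 0.027, 0.2], [-1, 0, 0, 0.025, 0], [-1, 0, 0.005, 0, 0], [-1, 0, 0.01, 0, 0], [-1, 0, 0.01, 0, 0], [-1, 0, 0, 0, 0]]]'

```text
t: 6.92
tcp_pos: [0.5595, 0.3225, 0.0938]
eef_rot: [179.9, -0.6, -6.2]
contact_force: [0.1, -0.3, 0.4]
gripper_width: 0.007
```

Run:
```python
from h import *
s=monitor.state();d=s['tcp_pos'][:2]-C;print(s['tcp_pos'],s['contact_force'],s['eef_rot'],'along',d@yp,'across',d@xp)
a=snap('scene','s1.png');cv2.imwrite('pics/s1c.png',cv2.resize(a['pixels'][140:320,200:440],None,fx=3.3,fy=3.3,interpolation=cv2.INTER_CUBIC))
```

```text
[0.5595 0.3225 0.0938] [ 0.1073 -0.2808  0.393 ] [179.9435  -0.5838  -6.2152] along 0.30271338265738007 across 0.001771210544969468
```

View pics/s1c.png

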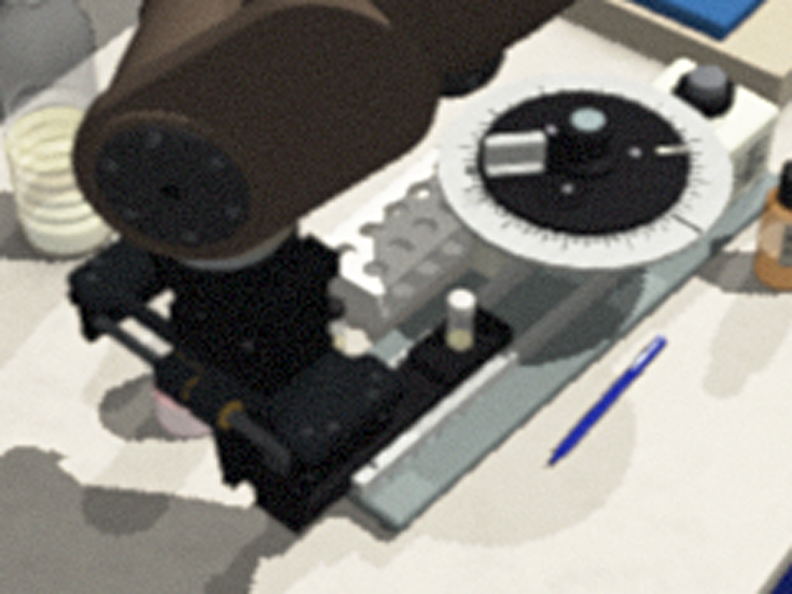

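move_arm --increments '[[[-1, 0, 0.005, 0.002, -0.3], [-1, 0, 0.005, 0.001, -0.3], [-1, 0, 0.005, 0, 0], [-1, 0, 0.005, 0, 0], [-1, 0, 0.006, 0, 0], [-1, 0, 0.006, 0, 0], [-1, 0, 0.006, 0, 0]]]'

```text
t: 7.85
tcp_pos: [0.5558, 0.2838, 0.0912]
eef_rot: [-180.0, -0.7, -5.5]
contact_force: [-0.8, 1.7, -0.1]
gripper_width: 0.003
```

```bash
cat > st.py <<'E'
from h import *
s=monitor.state();d=s['tcp_pos'][:2]-C;print(s['t'],s['tcp_pos'],s['contact_force'],s['eef_rot'],'along',d@yp,'across',d@xp)
E
python3 st.py
```

```text
7.85 [0.5558 0.2838 0.0912] [-0.8236  1.6803 -0.1491] [-179.9705   -0.6736   -5.5103] along 0.26384380406445074 across 0.0019024099279676666
```

move_arm --increments '[[[-1, 0, 0.006, 0, 0], [-1, 0, 0.006, 0, 0], [-1, 0, 0.006, 0, 0], [-1, 0, 0.006, 0, 0], [-1, 0, 0.006, 0, 0], [-1, 0, 0.006, 0, 0], [-1, 0, 0.006, 0, 0], [-1, 0, 0.006, 0, 0], [-1, 0, 0.006, 0, 0], [-1, 0, 0.005, 0, 0]]]'

```text
t: 9.1
tcp_pos: [0.5497, 0.2207, 0.0912]
eef_rot: [-180.0, -0.7, -5.5]
contact_force: [0.4, 1.9, -0.0]
gripper_width: 0.001
```

```bash
python3 st.py
python3 - <<'E'
from h import *
a=snap('scene','s2.png');cv2.imwrite('pics/s2c.png',cv2.resize(a['pixels'][140:320,230:470],None,fx=3.3,fy=3.3,interpolation=cv2.INTER_CUBIC))
E
```

```text
9.1 [0.5497 0.2207 0.0912] [ 0.3737  1.8611 -0.0492] [-179.9724   -0.6687   -5.5232] along 0.2004586123669987 across 0.001975898681843986
```

View pics/s2c.png

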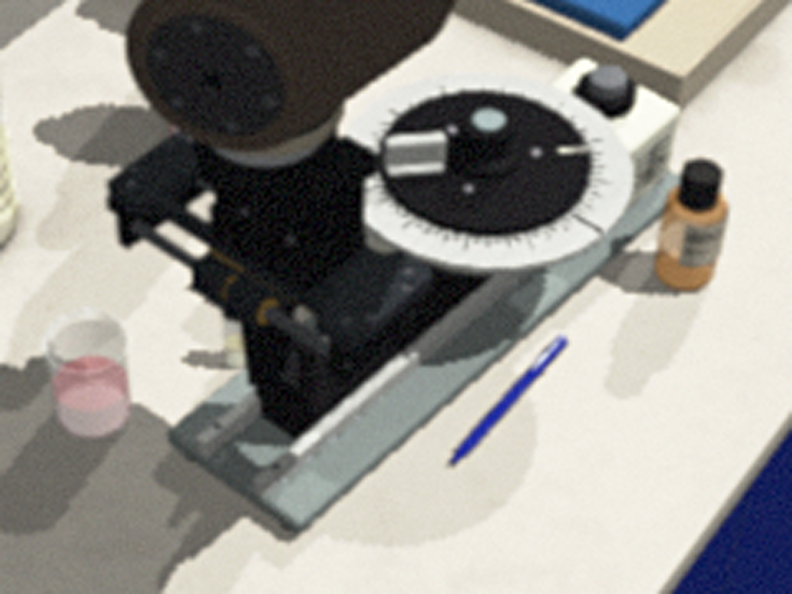

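move_arm --increments '[[[-1, 0, 0.005, 0, 0], [-1, 0, 0.004, 0, 0], [-1, 0, 0.004, 0, 0], [-1, 0, 0.003, 0, 0], [-1, 0, 0.003, 0, 0]]]'

```text
t: 9.78
tcp_pos: [0.5477, 0.2002, 0.0912]
eef_rot: [-180.0, -0.7, -5.5]
contact_force: [0.2, 1.3, 0.2]
gripper_width: 0.004
```

```bash
python3 st.py
```

```text
9.775 [0.5477 0.2002 0.0912] [0.2434 1.3464 0.2132] [-179.9802   -0.6632   -5.5219] along 0.17988241015106335 across 0.001972138098277873
```

move_arm --increments '[[[-1, 0, 0.002, 0, 0], [-1, 0, 0.002, 0, 0]]]'

```text
t: 10.02
tcp_pos: [0.5477, 0.1965, 0.0914]
eef_rot: [-179.9, -0.7, -5.6]
contact_force: [1.8, 14.9, 2.8]
gripper_width: 0.005
```

move_arm --increments '[[[-1, 0, 0.0015, 0, 0]]]'

```text
t: 10.15
tcp_pos: [0.5479, 0.1963, 0.0918]
eef_rot: [-179.8, -0.8, -5.6]
contact_force: [-1.0, 17.6, 1.9]
gripper_width: 0.003
```

move_arm --increments '[[[-1, 0, 0.0015, 0, 0]]]'

```text
t: 10.28
tcp_pos: [0.5479, 0.1963, 0.0922]
eef_rot: [-179.6, -0.8, -5.6]
contact_force: [-1.8, 14.5, 0.9]
gripper_width: 0.003
```

move_arm --increments '[[[-1, 0, -0.002, 0, 0], [-1, 0, -0.005, 0, 0], [-1, 0, -0.015, 0, 0], [-1, 0, -0.015, 0, 0], [-1, 0, 0, -0.03, 0], [-1, 0, 0, -0.04, 0], [-1, 0, 0, -0.04, 0], [-1, 0, 0, 0, 0]]]'

```text
t: 11.28
tcp_pos: [0.5499, 0.2385, 0.2048]
eef_rot: [-179.7, -0.7, -5.5]
contact_force: [-1.5, 0.1, 0.1]
gripper_width: 0.006
```

```bash
python3 st.py
python3 - <<'E'
from h import *
a=snap('scene','s3.png');cv2.imwrite('pics/s3c.png',cv2.resize(a['pixels'][140:320,230:470],None,fx=3.3,fy=3.3,interpolation=cv2.INTER_CUBIC))
f=np.radians(44.5);e=np.array([np.cos(f),np.sin(f)]);t=np.array([-e[1],e[0]])
p=C+.048*e+.027*t;print(p)
plan([(p[0],p[1],0.20,44.5,8)])
E
```

```text
11.275 [0.5499 0.2385 0.2048] [-1.5435  0.0728  0.0758] [-179.7262   -0.7428   -5.4752] along 0.2181752383158268 across 0.0003882459585644245
[0.5435 0.0743]
[-1, 0.0012, 0.0205, 0.0004, -6.2],[-1, -0.001, 0.0205, 0.0004, -6.2],[-1, -0.0032, 0.0203, 0.0004, -6.2],[-1, -0.0054, 0.0198, 0.0004, -6.2],[-1, -0.0075, 0.0191, 0.0004, -6.2],[-1, -0.0095, 0.0181, 0.0004, -6.2],[-1, -0.0115, 0.017, 0.0004, -6.2],[-1, -0.0132, 0.0157, 0.0004, -6.2],
```

View pics/s3c.png

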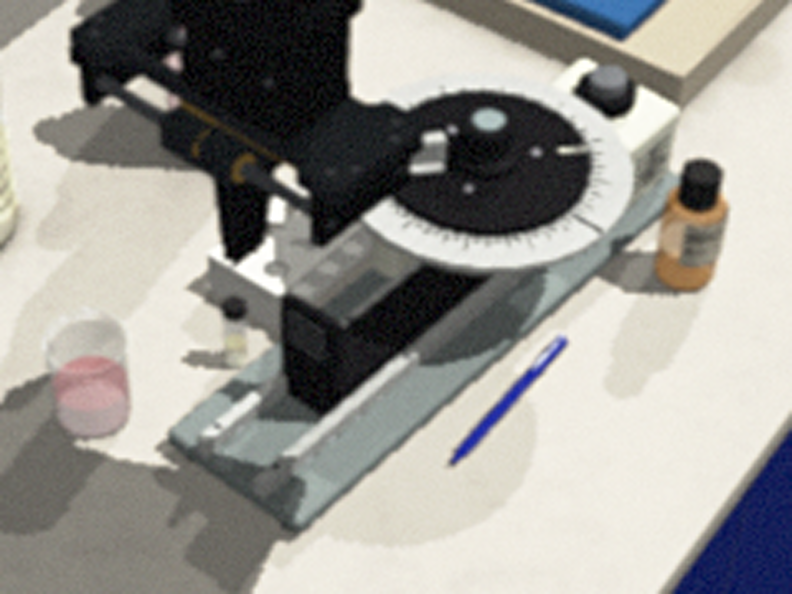

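move_arm --increments '[[[-1, 0.001, 0.02, 0, -6.2], [-1, -0.001, 0.02, 0, -6.2], [-1, -0.003, 0.02, 0, -6.2], [-1, -0.005, 0.02, 0, -6.2], [-1, -0.008, 0.019, 0, -6.2], [-1, -0.01, 0.018, 0, -6.2], [-1, -0.011, 0.017, 0, -6.2], [-1, -0.013, 0.016, 0, -6.2], [-1, 0, 0, 0, 0]]]'

```text
t: 12.45
tcp_pos: [0.5412, 0.074, 0.1899]
eef_rot: [-179.6, 0.4, 45.9]
contact_force: [-0.2, 0.5, -0.5]
gripper_width: 0.005
```

```bash
cat > lev.py <<'E'
from h import *
import sys
f=np.radians(float(sys.argv[1]))  # lever angle
s=monitor.state();d=s['tcp_pos'][:2]-C
e=np.array([np.cos(f),np.sin(f)]);t=np.array([-e[1],e[0]])
print(s['t'],s['tcp_pos'],'yaw',s['eef_rot'],'F',s['contact_force'],'Ftan',s['contact_force'][:2]@t,'Frad',s['contact_force'][:2]@e)
print('in lever frame r,ccw',d@e,d@t,'implied lever angle (contact)',np.degrees(np.arctan2(d[1],d[0])-np.arcsin(.0145/np.hypot(*d))))
E
python3 lev.py 44.5;python3 - <<'E'
from h import *
f=np.radians(44.5);e=np.array([np.cos(f),np.sin(f)]);t=np.array([-e[1],e[0]])
p=C+.048*e+.027*t
plan([(p[0],p[1],0.20,44.5,1),(p[0],p[1],.138,44.5,3)])
E
```

```text
12.45 [0.5412 0.074  0.1899] yaw [-179.6488    0.3502   45.8888] F [-0.212   0.5054 -0.4506] Ftan 0.5090392013952567 Frad 0.20302324420237275
in lever frame r,ccw 0.04612049241284543 0.028389223232253083 implied lever angle (contact) 60.584502434452894
[-1, 0.0018, 0.0014, -0.0101, 1.4],
[-1, 0.0, 0.0, 0.0207, -0.0],[-1, 0.0, 0.0, 0.0207, -0.0],[-1, 0.0, 0.0, 0.0207, -0.0],
```

move_arm --increments '[[[-1, 0.002, 0, 0.015, 1.4], [-1, 0, 0, 0.018, 0], [-1, 0, 0, 0.015, 0], [-1, 0, 0, 0, 0]]]'

```text
t: 12.95
tcp_pos: [0.5412, 0.0782, 0.1362]
eef_rot: [-179.5, 0.5, 44.1]
contact_force: [0.7, 0.3, 1.2]
gripper_width: 0.006
```

```bash
python3 lev.py 44.5
python3 - <<'E'
from h import *
a=snap('scene','s4.png');cv2.imwrite('pics/s4c.png',cv2.resize(a['pixels'][120:260,290:470],None,fx=4.4,fy=4.2,interpolation=cv2.INTER_CUBIC))
E
```

```text
12.95 [0.5412 0.0782 0.1362] yaw [-179.4876    0.5243   44.0599] F [0.707  0.2973 1.1536] Ftan -0.2835315926191685 Frad 0.712667268115309
in lever frame r,ccw 0.049092211114175714 0.03142227297878566 implied lever angle (contact) 62.71732428712363
```

View pics/s4c.png

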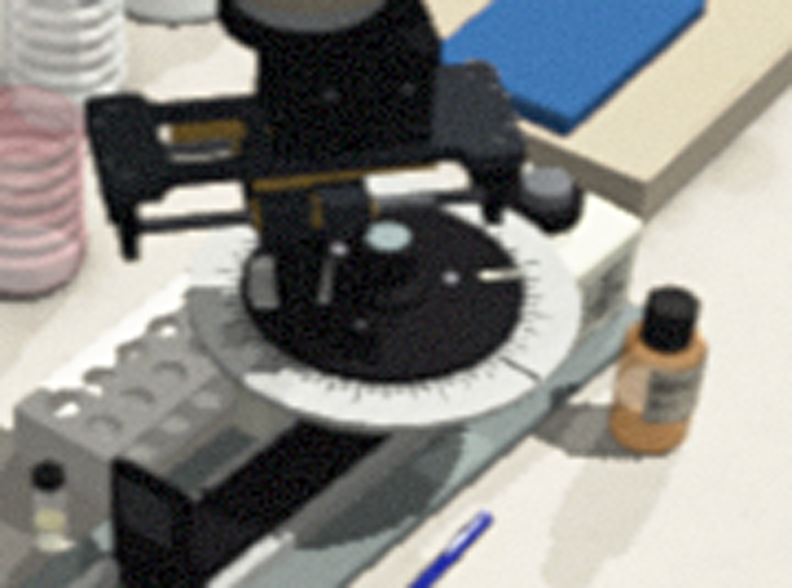

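move_arm --increments '[[[-1, -0.0005, 0.004, 0, 0], [-1, 0, 0.004, 0, 0], [-1, 0, 0.003, 0, 0], [-1, 0, 0.002, 0, 0], [-1, 0, 0.002, 0, 0]]]'

```text
t: 13.62
tcp_pos: [0.5531, 0.0664, 0.1384]
eef_rot: [-179.6, 0.4, 44.0]
contact_force: [-0.0, 0.3, 0.7]
gripper_width: 0.004
```

```bash
python3 lev.py 44.5
```

```text
13.625 [0.5531 0.0664 0.1384] yaw [-179.6462    0.3582   44.0229] F [-0.0143  0.2989  0.6594] Ftan 0.2232285908061275 Frad 0.19931155331158115
in lever frame r,ccw 0.04928006457019308 0.014608849581525864 implied lever angle (contact) 44.62651335274967
```

move_arm --increments '[[[-1, 0, 0.003, 0, 2], [-1, 0.001, 0.004, 0, 5], [-1, 0.001, 0.004, 0, 5], [-1, 0.001, 0.004, 0, 5]]]'

```text
t: 14.12
tcp_pos: [0.5648, 0.0576, 0.1383]
eef_rot: [-179.6, 0.4, 26.2]
contact_force: [-0.3, 4.0, 0.0]
gripper_width: 0.003
```

```bash
python3 lev.py 30
```

```text
14.125 [0.5648 0.0576 0.1383] yaw [-179.6199    0.4266   26.1927] F [-0.2982  4.0226  0.0206] Ftan 3.632827431796028 Frad 1.7530538597439276
in lever frame r,ccw 0.049805318698159254 0.013044345414655595 implied lever angle (contact) 28.31872112245529
```

move_arm --increments '[[[-1, 0.0005, 0.004, 0, 4], [-1, 0.0005, 0.004, 0, 4.5], [-1, 0.0005, 0.004, 0, 4.5], [-1, 0.0005, 0.004, 0, 4.5]]]'

```text
t: 14.62
tcp_pos: [0.5738, 0.0444, 0.1384]
eef_rot: [-179.7, 0.3, 7.8]
contact_force: [2.3, 3.7, -0.4]
gripper_width: 0.004
```

```bash
python3 lev.py 10
```

```text
14.625 [0.5738 0.0444 0.1384] yaw [-179.6629    0.3285    7.7511] F [ 2.349   3.7065 -0.3666] Ftan 3.24230108838427 Frad 2.9569094601504546
in lever frame r,ccw 0.04886194566706889 0.014705020551265411 implied lever angle (contact) 10.24025730347352
```

move_arm --increments '[[[-1, 0.001, 0.004, 0, 4], [-1, 0.001, 0.003, 0, 4], [-1, 0.0005, 0.002, 0, 2]]]'

```text
t: 15.0
tcp_pos: [0.5774, 0.0359, 0.1384]
eef_rot: [-179.7, 0.4, -2.8]
contact_force: [-0.3, 2.8, 0.8]
gripper_width: 0.007
```

```bash
python3 lev.py 0
python3 - <<'E'
from h import *
a=snap('scene','s5.png');b=snap('top','t5.png')
I=np.hstack([cv2.resize(a['pixels'][155:230,325:430],None,fx=3.8,fy=3.8,interpolation=cv2.INTER_CUBIC)[:,:399],
 cv2.resize(b['pixels'][255:330,340:445],None,fx=3.8,fy=3.8,interpolation=cv2.INTER_CUBIC)[:,:399]])
cv2.imwrite('pics/c5.png',cv2.resize(I,None,fx=1,fy=1))
E
```

```text
15.0 [0.5774 0.0359 0.1384] yaw [-179.6612    0.3759   -2.85  ] F [-0.2599  2.7802  0.7736] Ftan 2.780171364312766 Frad -0.2598950932085895
in lever frame r,ccw 0.04917214523822033 0.01452311624403185 implied lever angle (contact) 0.026933364956606778
```

View pics/c5.png

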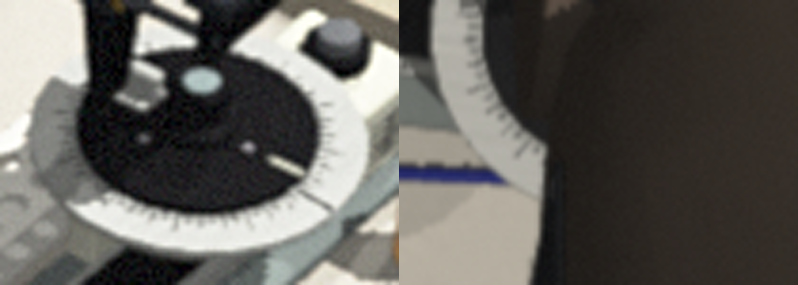

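```bash
cat > idx.py <<'E'
from h import *
import sys
# full-res measure; args file
im=cv2.imread('pics/'+sys.argv[1])
cv2.imwrite('pics/z_'+sys.argv[1],cv2.resize(im[180:225,370:430],None,fx=12,fy=12,interpolation=cv2.INTER_CUBIC))
E
python3 idx.py s5.png
python3 - <<'E'
from h import *
a=vision.snapshot('scene')
f=lambda u,v:[(u+.5)/3.8-.5+325,(v+.5)/3.8-.5+155]
def ang(P): d=P[:2]-C; return np.degrees(np.arctan2(d[1],d[0]))%360, np.hypot(*d)
for n,p,z in[('zin',(303,188),.112),('zout',(331,209),.112),('iin',(268,155),.118),('iout',(302,175),.118),('eye',(202,80),.148)]:
    P=back(a,f(*p),z)[0];print(n,P,ang(P))
# overlay expected positions
for A in (173.6,):
  for r,z in((.0665,.112),(.0895,.112)):
    P=[C[0]+r*np.cos(np.radians(A)),C[1]+r*np.sin(np.radians(A)),z];print(proj(a,P))
E
```

```text
zin [0.4579 0.0293 0.112 ] (np.float64(173.55115734332983), np.float64(0.0707813308469413))
zout [0.4378 0.0348 0.112 ] (np.float64(171.56859958322826), np.float64(0.09135690104418763))
iin [0.4832 0.0238 0.118 ] (np.float64(176.89404722266522), np.float64(0.04508853942668557))
iout [0.4606 0.0269 0.118 ] (np.float64(175.33502627431807), np.float64(0.06785656821357093))
eye [0.5269 0.0236 0.148 ] (np.float64(121.10097285143205), np.float64(0.0025471918193924756))
[[402.667  203.1162]]
[[411.971  208.3856]]
```

View pics/z_s5.png

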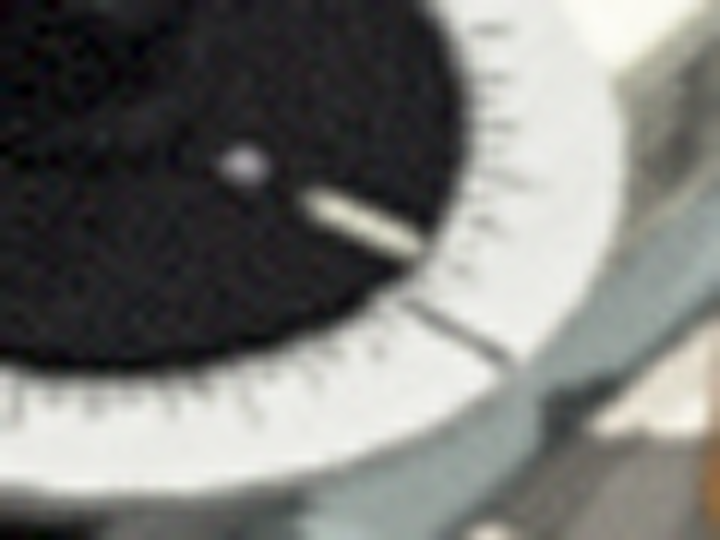

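Run:
```python
from h import *
from scipy.optimize import least_squares
import pickle
a=vision.snapshot('scene');b=vision.snapshot('top')
pickle.dump({'a':{k:a[k] for k in('camera_matrix','R','t')},'b':{k:b[k] for k in('camera_matrix','R','t')}},open('cam.pkl','wb'))
def fit(p,img,name):
    g=cv2.cvtColor(cv2.imread(img),cv2.COLOR_BGR2GRAY).astype(np.float32)
    c0=np.array([*C,.118]);pts=[]
    cam=-np.array(p['R']).T@p['t']; vd=(cam[:2]-C);vd/=np.hypot(*vd)
    for th in np.radians(np.arange(0,360,3)):
        e=np.array([np.cos(th),np.sin(th)])
        z=.118 if e@vd<0.15 else .112
        if -.3<e@vd<.3 and name=='a': pass
        r=np.arange(.057,.074,.0005)
        P=np.c_[C+r[:,None]*e,np.full(len(r),z)];uv=proj(p,P).astype(np.float32)
        v=cv2.remap(g,uv[:,0].reshape(1,-1),uv[:,1].reshape(1,-1),cv2.INTER_LINEAR)[0]
        gr=np.gradient(cv2.GaussianBlur(v.reshape(1,-1),(9,1),1.5)[0]);k=gr.argmax()
        if gr[k]>3 and 2<k<len(r)-3: pts.append((r[k],th,z))
    q=np.array(pts)
    # r ≈ R + dx cos + dy sin
    A=np.c_[np.cos(q[:,1]),np.sin(q[:,1]),np.ones(len(q))]
    s=least_squares(lambda s:A@s-q[:,0],[0,0,.0665],loss='soft_l1',f_scale=.0007).x
    print(name,len(q),'offset',s[:2],'R',s[2],'res',np.median(abs(A@s-q[:,0])))
    return C+s[:2]
for f in('pics/s0.png',): Ca=fit(a,f,'a')
Cb=fit(b,'pics/t0.png','b')
print(Ca,Cb)
def angd(P,Cc): d=P[:2]-Cc; return float(np.degrees(np.arctan2(d[1],d[0]))%360), float(np.hypot(*d))
f=lambda u,v:[(u+.5)/12-.5+370,(v+.5)/12-.5+180]
for n,pt,z in[('zin',(408,302),.112),('zout',(512,368),.112),('iin',(310,195),.118),('iout',(422,250),.118)]:
    print(n,angd(back(a,f(*pt),z)[0],Ca))
d=lambda u,v:[(u+.5)/5.2-.5+335,(v+.5)/5.2-.5+210]
for n,pt,z in[('zin',(291,462),.112),('zout',(286,518),.112),('iin',(402,373),.118),('iout',(437,417),.118)]:
    print('top',n,angd(back(b,d(*pt),z)[0],Cb))
```

```text
a 120 offset [-0.0011  0.0033] R 0.06521801073798637 res 0.000577746912224366
b 117 offset [0.0007 0.0002] R 0.06598938801817206 res 0.0003520918726248601
[0.5271 0.0247] [0.5289 0.0216]
zin (174.04041516257942, 0.06912459333487264)
zout (173.0781570059342, 0.09148752149365556)
iin (180.1648385986861, 0.04481240773134972)
iout (179.36295547888454, 0.06701043647289852)
top zin (173.53614273387808, 0.06846177221557517)
top zout (174.01529618143994, 0.08932473373980748)
top iin (223.60505640934443, 0.04707403650663996)
top iout (222.33833226374475, 0.06776849689249612)
```

move_arm --increments '[[[-1, 0.0005, 0.002, 0, 2], [-1, 0.0005, 0.0015, 0, 2], [-1, 0, 0.001, 0, 1], [-1, 0, 0, 0, 0]]]'

```text
t: 15.75
tcp_pos: [0.5785, 0.0312, 0.1384]
eef_rot: [-179.7, 0.3, -8.0]
contact_force: [1.3, 3.2, 0.3]
gripper_width: 0.003
```

```bash
python3 lev.py -6
python3 - <<'E'
from h import *
snap('scene','s6.png')
E
python3 idx.py s6.png
```

```text
15.75 [0.5785 0.0312 0.1384] yaw [-179.6958    0.3343   -7.9863] F [1.3332 3.2131 0.2771] Ftan 3.3348234553822724 Frad 0.9900510031722827
in lever frame r,ccw 0.04895649314768604 0.015031580753484115 implied lever angle (contact) -5.378890860449392
```

View pics/z_s6.png

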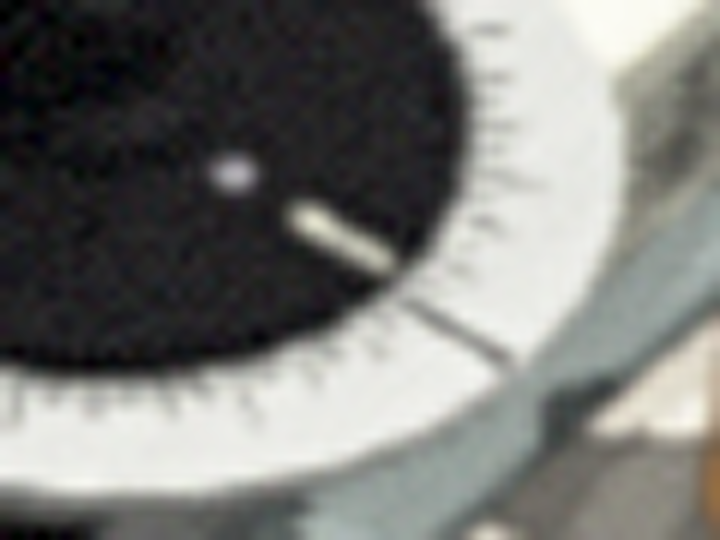

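```bash
cat > ia.py <<'E'
from h import *
import pickle,sys
cam=pickle.load(open('cam.pkl','rb'));a=cam['a'];b=cam['b']
f=lambda u,v:[(u+.5)/12-.5+370,(v+.5)/12-.5+180]
def angd(P,Cc): d=P[:2]-Cc; return round(float(np.degrees(np.arctan2(d[1],d[0]))%360),2), round(float(np.hypot(*d)),4)
def white(fn,p,Cc,yaw):
    # brightness-weighted angle of index line between r 48..64 mm
    g=cv2.cvtColor(cv2.imread('pics/'+fn),cv2.COLOR_BGR2GRAY).astype(np.float32)
    def prof(r,z,inv):
        th=np.radians(np.arange(yaw-9,yaw+9,.25))
        out=np.zeros(len(th))
        for rr in r:
            P=np.c_[Cc[0]+rr*np.cos(th),Cc[1]+rr*np.sin(th),np.full(len(th),z)];uv=proj(p,P).astype(np.float32)
            out+=cv2.remap(g,uv[:,:1],uv[:,1:],cv2.INTER_LINEAR)[:,0]
        out=-out if inv else out
        k=out.argmax();w=np.clip(out-out.max()+ .6*(out.max()-np.median(out)),0,None);w[abs(np.arange(len(th))-k)>14]=0
        return round(float(np.degrees((w*th).sum()/w.sum())),2)
    return prof(np.arange(.050,.0625,.001),.118,False),prof(np.arange(.076,.088,.001),.112,True)
if __name__=='__main__':
    Ca=np.array([.5271,.0247]);Cb=np.array([.5289,.0216])
    print('scene index,zero',white(sys.argv[1],a,Ca,float(sys.argv[2])))
    if len(sys.argv)>3: print('top index,zero',white(sys.argv[3],b,Cb,float(sys.argv[2])))
E
python3 ia.py s5.png 177; python3 ia.py s6.png 174
```

```text
scene index,zero (179.37, 173.67)
scene index,zero (173.68, 173.69)
```

move_arm --increments '[[[-1, 0, -0.004, 0, 0], [-1, 0, -0.008, 0, 0], [-1, 0, 0, -0.015, 0], [-1, 0, 0, -0.03, 0], [-1, 0, 0, -0.02, 0], [-1, 0, 0, 0, 0]]]'

```text
t: 16.55
tcp_pos: [0.5802, 0.0436, 0.2079]
eef_rot: [-179.8, 0.3, -7.9]
contact_force: [-0.3, 1.0, -0.4]
gripper_width: 0.004
```

```bash
python3 st.py
python3 - <<'E'
from h import *
plan([(.516,-.1098,.205,-5.6,6)])
E
```

```text
16.55 [0.5802 0.0436 0.2079] [-0.3112  1.0161 -0.3558] [-179.7601    0.3494   -7.8782] along 0.02716444798535644 across 0.049614757985932685
[-1, -0.0071, 0.0268, 0.0005, -0.4],[-1, -0.0073, 0.0267, 0.0005, -0.4],[-1, -0.0075, 0.0267, 0.0005, -0.4],[-1, -0.0076, 0.0266, 0.0005, -0.4],[-1, -0.0078, 0.0266, 0.0005, -0.4],[-1, -0.008, 0.0265, 0.0005, -0.4],
```

move_arm --increments '[[[-1, -0.007, 0.026, 0, -0.4], [-1, -0.007, 0.026, 0, -0.4], [-1, -0.007, 0.026, 0, -0.4], [-1, -0.008, 0.026, 0, -0.4], [-1, -0.008, 0.026, 0, -0.4], [-1, -0.007, 0.02, 0, -0.4], [-1, 0, 0, 0, 0]]]'

```text
t: 17.42
tcp_pos: [0.515, -0.1036, 0.2048]
eef_rot: [-179.7, 0.6, -5.3]
contact_force: [0.8, 0.3, 0.4]
gripper_width: 0.009
```

```bash
python3 st.py
python3 - <<'E'
from h import *
a=snap('scene','s7.png');b=snap('top','t7.png')
plan([(.516,-.1098,.205,-5.6,1)])
I=np.hstack([cv2.resize(a['pixels'][140:290,280:460],None,fx=2.2,fy=2.2,interpolation=cv2.INTER_CUBIC),
 cv2.resize(b['pixels'][180:330,300:480],None,fx=2.2,fy=2.2,interpolation=cv2.INTER_CUBIC)])
cv2.imwrite('pics/c7.png',I)
E
python3 ia.py s7.png 174 t7.png; python3 idx.py s7.png
```

```text
17.425 [ 0.515  -0.1036  0.2048] [0.843  0.3324 0.4046] [-179.7341    0.5681   -5.3097] along -0.12570410344065713 across -0.0009054088038068153
[-1, 0.0011, 0.0071, -0.0001, 0.3],
scene index,zero (173.66, 173.67)
top index,zero (173.4, 173.57)
```

View pics/c7.png

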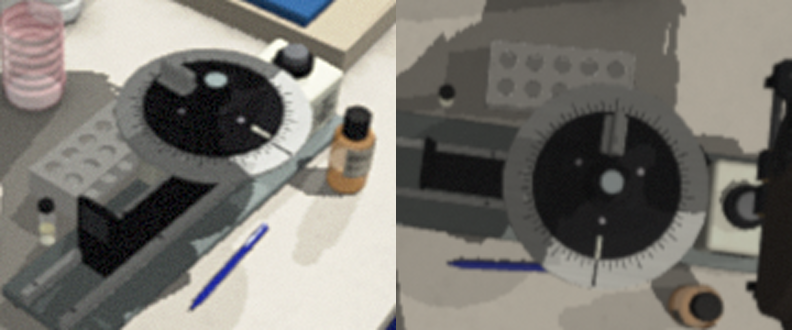

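View pics/z_s7.png

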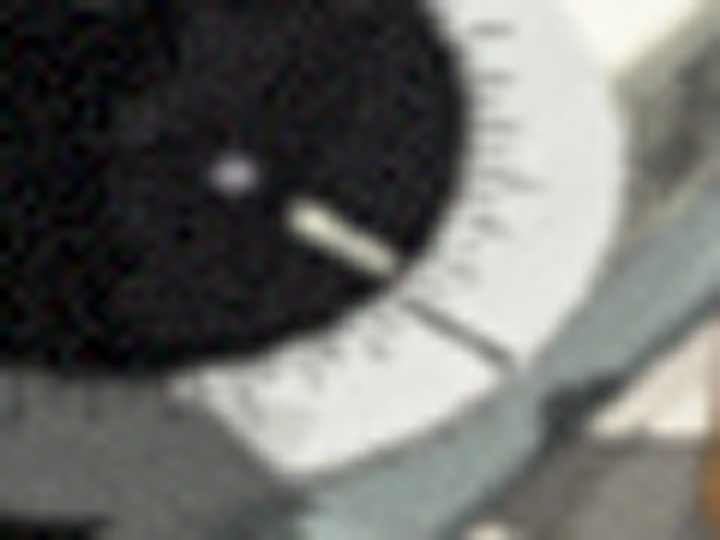

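Run:
```python
from h import *
import pickle
cam=pickle.load(open('cam.pkl','rb'));a=cam['a'];b=cam['b']
print('tip',proj(a,[.515,-.1036,.194]),proj(b,[.515,-.1036,.194]))
Cb=np.array([.5289,.0216])
for r,z in((.165,.105),(.154,.105)):
    print('plate',r,proj(b,[[*(Cb+r*yp+k*xp),z] for k in(-.022,.022)]), proj(a,[[*(np.array([.5271,.0247])+r*yp+k*xp),z] for k in(-.022,.022)]))
k=Cb-.132*yp;print(k,'key px',proj(b,[*k,.104]),proj(a,[*(k+[-.0018,.0031]),.104]))
A=cv2.imread('pics/s7.png');B=cv2.imread('pics/t7.png')
I=np.hstack([cv2.resize(A[195:285,280:380],None,fx=4,fy=4,interpolation=cv2.INTER_CUBIC),
 cv2.resize(B[220:310,295:395],None,fx=4,fy=4,interpolation=cv2.INTER_CUBIC)])
J=np.hstack([cv2.resize(A[100:190,380:480],None,fx=4,fy=4,interpolation=cv2.INTER_CUBIC),
 cv2.resize(B[220:310,430:530],None,fx=4,fy=4,interpolation=cv2.INTER_CUBIC)])
cv2.imwrite('pics/c8.png',np.vstack([I,J])[:600])
```

```text
tip [[416.8778 128.3995]] [[470.3083 269.2479]]
plate 0.165 [[309.6409 264.5267]
 [312.4512 242.4146]] [[331.8729 240.5422]
 [314.5897 229.6963]]
plate 0.154 [[315.2112 265.225 ]
 [317.9968 243.1103]] [[335.6338 237.4174]
 [318.3721 226.6784]]
[ 0.516  -0.1098] key px [[460.8994 272.291 ]] [[413.2502 162.0533]]
```

View pics/c8.png

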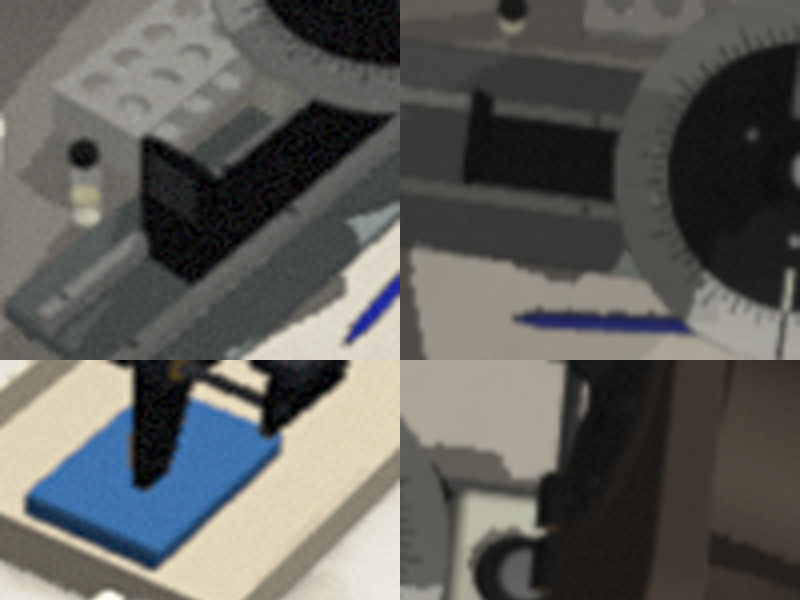

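move_arm --increments '[[[-1, 0.001, 0.006, 0.015, 0.3], [-1, 0, 0, 0.025, 0], [-1, 0, 0, 0.02, 0], [-1, 0, 0, 0.01, 0], [-1, 0, 0, 0, 0]]]'

```text
t: 18.15
tcp_pos: [0.5159, -0.1065, 0.1295]
eef_rot: [-179.7, 0.6, -5.4]
contact_force: [0.4, -0.1, -0.2]
gripper_width: 0.007
```

```bash
python3 st.py;  python3 - <<'E'
from h import *
plan([(.516,-.1098,.120,-5.6,1)])
a=snap('scene','s9.png')
cv2.imwrite('pics/c9.png',cv2.resize(a['pixels'][110:210,370:470],None,fx=6,fy=6,interpolation=cv2.INTER_CUBIC))
E
```

```text
18.15 [ 0.5159 -0.1065  0.1295] [ 0.4161 -0.0818 -0.1576] [-179.7057    0.6412   -5.4168] along -0.1285324564720941 across 0.00024997534407803407
[-1, 0.0004, 0.0032, 0.0095, 0.2],
```

View pics/c9.png

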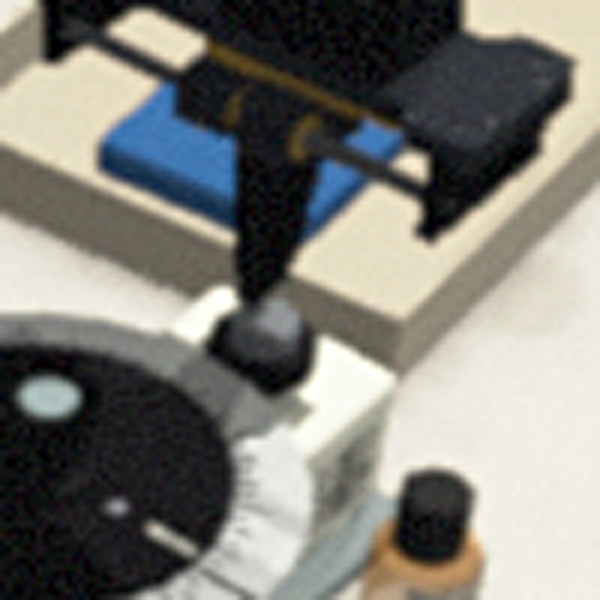

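move_arm --increments '[[[-1, 0, 0.004, 0.005, 0], [-1, 0, 0, 0.003, 0], [-1, 0, 0, 0, 0]]]'

```text
t: 18.58
tcp_pos: [0.5162, -0.111, 0.1226]
eef_rot: [-179.7, 0.5, -5.4]
contact_force: [0.2, 0.4, 0.2]
gripper_width: 0.006
```

move_arm --increments '[[[-1, 0, 0, 0.003, 0], [-1, 0, 0, 0.002, 0]]]'

```text
t: 18.82
tcp_pos: [0.5163, -0.1111, 0.1177]
eef_rot: [-179.8, 0.4, -5.4]
contact_force: [-0.0, 0.0, -0.5]
gripper_width: 0.005
```

move_arm --increments '[[[-1, 0, 0, 0.002, 0], [-1, 0, 0, 0.0015, 0]]]'

```text
t: 19.08
tcp_pos: [0.5163, -0.1111, 0.114]
eef_rot: [-179.8, 0.4, -5.4]
contact_force: [-0.6, -0.1, 2.8]
gripper_width: 0.007
```

move_arm --increments '[[[-1, 0, 0, 0.002, 0]]]'

```text
t: 19.2
tcp_pos: [0.5163, -0.111, 0.1121]
eef_rot: [-179.8, 0.4, -5.4]
contact_force: [-0.9, -0.3, 1.8]
gripper_width: 0.006
```

move_arm --increments '[[[-1, 0, 0, 0.002, 0]]]'

```text
t: 19.32
tcp_pos: [0.5163, -0.1111, 0.1101]
eef_rot: [-179.8, 0.4, -5.4]
contact_force: [-0.2, 1.2, 3.6]
gripper_width: 0.003
```

move_arm --increments '[[[-1, 0, 0, 0.0015, 0]]]'

```text
t: 19.45
tcp_pos: [0.5164, -0.1111, 0.1089]
eef_rot: [-179.8, 0.4, -5.4]
contact_force: [-5.2, 0.7, 21.1]
gripper_width: 0.005
```

move_arm --increments '[[[-1, 0, 0, 0.001, 0]]]'

```text
t: 19.58
tcp_pos: [0.5164, -0.1111, 0.109]
eef_rot: [-179.8, 0.3, -5.4]
contact_force: [-6.1, 2.5, 21.7]
gripper_width: 0.004
```

move_arm --increments '[[[-1, 0, 0, 0.001, 0]]]'

```text
t: 19.7
tcp_pos: [0.5164, -0.1111, 0.109]
eef_rot: [-179.8, 0.3, -5.4]
contact_force: [-5.0, 1.5, 17.8]
gripper_width: 0.004
```

move_arm --increments '[[[-1, 0, 0, 0.0005, 0]]]'

```text
t: 19.82
tcp_pos: [0.5163, -0.1111, 0.1092]
eef_rot: [-179.8, 0.3, -5.4]
contact_force: [-2.4, 0.7, 7.5]
gripper_width: 0.009
```

```bash
python3 - <<'E'
from h import *
a=snap('scene','s10.png');b=snap('top','t10.png')
I=np.hstack([cv2.resize(a['pixels'][130:300,250:460],None,fx=1.9,fy=1.9,interpolation=cv2.INTER_CUBIC),
 cv2.resize(b['pixels'][180:350,270:480],None,fx=1.9,fy=1.9,interpolation=cv2.INTER_CUBIC)])
cv2.imwrite('pics/c10.png',I)
p0=cv2.imread('pics/t0.png')
for n in['rack','beaker','pen','dropper','spare_vial','tape']:
    r=spotter.recognise(b,n)[:1];print(n,[(np.array(q['extent'])*[640,480,640,480]).round(1) for q in r])
E
python3 ia.py s10.png 174 t10.png; python3 st.py
```

```text
rack [array([340.8, 202. ,  65.4,  29.6])]
beaker [array([270.4, 185.5,  24.5,  27.2])]
pen [array([324.5, 294.6,  40.4,   8.7])]
dropper [array([424.3, 310.5,  24.6,  21.3])]
spare_vial []
tape [array([159.3, 308.7,  33. ,  31.1])]
scene index,zero (173.69, 173.69)
top index,zero (173.4, 173.57)
20.225 [ 0.5164 -0.1111  0.1091] [-4.2868  0.8634 12.349 ] [-179.8082    0.2965   -5.396 ] along -0.13298649575637747 across 0.0011425905120460245
```

View pics/c10.png

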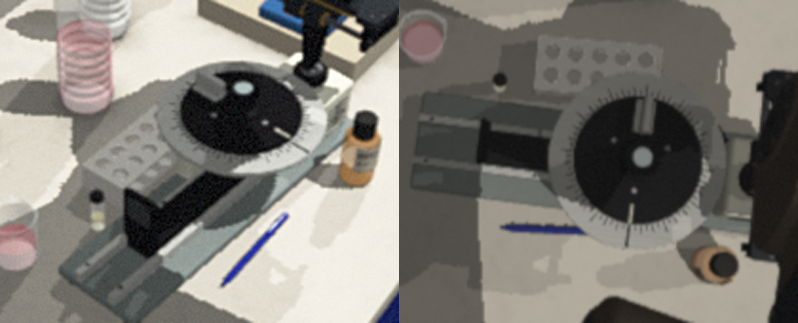

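The pictures show the index in line with the zero line (left view about (282,135), right view about (630,215)). The thumb plate is at home (about (140,220) on the left) and the key is held down at 12 N. The bystanders are where they were, so I'm handing in.

```bash
python3 -c "
from bench import manip,monitor
print(manip.hand_in()); s=monitor.state(); print(s['t'],s['contact_force'],s['tcp_pos'])"
```

```text
the job is handed in; nothing more can be done
None
the job is handed in; nothing more can be done
```

The polarimeter is set up and handed in at about 20 s, with the shut fingertips still holding the lamp key down. I only pushed with closed fingers and gripped or lifted nothing. `hand_in()` gives no verdict, and the state could not be read after it, so these checks are from just before.

- **Carriage:** I pushed it home until it stopped firmly. At the stop the push rose to about 15–18 N for three control steps, above the suggested 1–4 N but below the 40 N limit. The fingertips stopped about 1 mm from where the stop should be. The top picture shows the thumb plate within one pixel (about 2 mm) of home.
- **Vial:** it is hidden under the head, so I could not check it directly. I rely on the carriage position for it.
- **Analyser:** I turned it about 50° clockwise with 3–4 N on the lever. The index and zero line are at 173.69° and 173.69° in the scene camera, and 173.40° and 173.57° in the top camera. That is about 0.2° apart at most, against 3° allowed.
- **Lamp key:** it bottomed out at about 6 mm of travel, with a peak force of about 22 N. I then eased off, and it was held at about 12 N when handed in.
- **Other things on the bench:** the rack, beaker, pen, dropper and tape were found where they started. The detector missed the spare vial in the last picture, but by eye it stands where it was.

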